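Load sensor cells into the conditioning station

ROBOT

A 6-joint arm with a two-finger parallel gripper is mounted at the origin on the work surface. World frame = base frame: x ahead of the robot, y to its left, z up, the work surface at z = 0. Lengths are in m, angles in rad, forces in N, time in s.
With the tool pointing down it reaches from about 0.35 to 0.775 m from the base axis. Payload 5.5 kg.
Tool frame: the origin (TCP) lies between the finger pads; the fingertips stand 19 mm ahead of it and the grasp point (between the pads) is the TCP; z points along the fingers, y is the line along which they close (so a half turn about z gives the same grasp; the last joint's range is limited). The gripper opens to 85 mm and grips with 20 to 120 N. Pads are 22 mm wide; open, the fingers measure 114 mm over their backs; the gripper's body (76 mm by 85 mm) begins 54 mm behind the grasp point. The pads swing forward as they close: fully open they stand 13 mm farther back than shut.
Start: joints at [-1.36, 0.313, 0.046, 1.304, 0, 1.431], TCP at [0.198, -0.54, 0.25] pointing down, gripper open.
Joint ranges: [-2.76, 2.76], [-0.86, 1.69], [-1.03, 1.26], [-2.2, 2.34], [-1.47, 1.5], [-3.14, 3.14]. Speed limits (rad/s): [2.57, 2.57, 3.14, 3.14, 3.14, 3.14].

INTERFACE

Orientations are given as a unit quaternion [w, x, y, z].
In Python, from workcell import env gives the robot as it stands.
- The arm moves only by the shell command python3 -m pendant 'ROWS' [FORCE]. ROWS is JSON, a list of rows, each an object with "travel": the shift along the tool's x, y, z scaled (see below), a list of three; "rot": the turn, a rotation vector about the tool's x, y, z scaled (see below), a list of three; "fingers": the opening, from -1 (shut) to 1 (fully open). In form: [{"travel": [dx, dy, dz], "rot": [wx, wy, wz], "fingers": fingers}, ...]. A call has 1 to 10 rows; each row is the pose to reach, as a shift and turn from the pose commanded when the call began, along the tool's axes at that moment; what a row does not reach only later rows make up. The controller multiplies each number of a shift by 0.12 m and each number of a turn by 60 degrees. A row lasts 1/10 s, in which the tool goes at most 50 mm and 8.59 degrees, less where a joint would pass 70% of its speed; a pose out of reach is approached as far as the arm can. A call with a number of a shift or a turn outside -1 to 1 is refused whole. A call with a gripper value outside its range is refused whole. The fingers move at their own pace and stop on an object; FORCE is the grip in N (left out, the last holds). Time passes only in rows, so rows that repeat a pose let the fingers close. It gives the time, the measured TCP pose, the force, the opening and the grip force at its end, in the units of the state.
- env.get_state(): the state, without advancing time (a new reading comes with each control period).
- env.read_camera(name): name is "side" or "top"; returns (picture, depth): 420x560x3 uint8, blue, green, red; 420x560 float32, m along the optical axis (not along the pixel's ray), 0 where there is no reading.
- env.camera_model(name): a dict with "fovy" (degrees; the focal length in pixels is half the picture's height over the tangent of half this angle, whatever the lens; pixels are square), "cx", "cy" (the principal point, pixels), "rvec" (rotation vector, rad) and "tvec" (3), from world to camera coordinates, as OpenCV has them. Camera axes: x right, y down, z forward; pixel columns grow to the right and rows downward; lengths in m; the calibration is good to about 2 mm. A picture is of the moment at which its call begins. camera_model takes no time and is no camera call.
- env.hand_in(): hands the job in; it is judged then, once.
Trained networks look in the newest picture that a camera, given by its name, has taken for a name from the list of things; names that differ only in an ending like _2 or _b are one class to them, and where a whole thing is asked for, a point or a joint stands for the part that bears it (a point fixed in the world has none). Each returns a list of dicts, best first, with "conf" (0 to 1); they miss things now and then, are a little off and sometimes report something else, mostly with a low value. They report only what shows in the picture. A call takes as long as a camera call.
- env.outline_of(camera, target): "mask" (420x560 bool, what is visible of it) and "xy" ([column, row] in pixels, amid what is visible of it).
The state is a dict: "clock": time; "joint_pos": joint angles; "qvel": joint speeds; "tau": joint torques, N m; "tcp_pos": TCP position; "orientation": TCP orientation; "wrist_force": force on the tool from outside, world axes, zero at the start; "ft_torque": the same for the moment, N m; "finger_gap": finger opening in m; "grip_force": force on a finger pad.
Only numpy, scipy, OpenCV 4.12 (cv2) and the standard library are available. Lean on these libraries where they do the work, as an engineer would, in place of code of your own. Each camera call takes 0.05 s, during which the arm holds its last target. There are 200 camera calls.

TASK

Two sensor cells, one wide and one narrow, stand loose on the station's flat deck; push each one along the deck, gently and without gripping or lifting it, until it drops flat into the empty pocket that fits it (wide cell in the free wide pocket, narrow cell in the narrow pocket). Then, with both cells in, push the start lever all the way over, away from the robot. Leave the cell that is already fitted in its pocket and do not disturb the meter, screwdriver and screw dish.

Things in the scene. Friction and masses are not known exactly. Their poses are not given: they have to be found in the camera images.
- station: Fixed station with a level grey deck 50 mm above the table. Origin on the table below its middle, x away from the robot, y left. Deck: x -150 to +40 mm, y -125 to +125 mm, no rim. Right beyond it (x +40 to +110) three square seats stand in a row, flush with the deck. Lower wings (35 mm high): display on the left, start lever on the right (y -125 to -190).
- seat_a: Fixed grey block 70 x 70 mm, top flush with the deck, with a wide round pocket (52 mm diameter, 11 mm deep, dark bottom). On top along its far edge a stop rail 12 mm high, near face 27 mm past the pocket centre. Origin on the table below the pocket centre, axes as the station. The order of the seats in the row varies; one wide seat already holds the fitted cell.
- seat_b: as seat_a: the other seat with a 52 mm wide pocket, 11 mm deep.
- seat_c: as seat_a, but with a narrow pocket, 40 mm diameter, 11 mm deep, empty; stop rail's near face 21 mm past the pocket's centre.
- wide_cell: plain white plastic disc standing on its flat side with a steel contact face on top, 44 mm in diameter, 15 mm tall; origin at the centre of its underside, z up. 60 g. Starts loose on the deck, near the robot's side. Seated, its underside is 39 mm above the table and it stands 4 mm proud of the deck.
- narrow_cell: plain white plastic disc standing on its flat side with a steel contact face on top, 32 mm in diameter, 15 mm tall; origin at the centre of its underside, z up. 35 g. Starts loose on the deck, near the robot's side, 70 mm or more from the wide cell. It seats like the wide cell; it would also drop into a wide pocket, which is wrong.
- fitted_cell: plain white plastic disc standing on its flat side with a steel contact face on top, 44 mm in diameter, 15 mm tall; origin at the centre of its underside, z up. Already seated in one of the two wide pockets, 4 mm proud of the deck; it stays there.
- start_lever (a joint): angle of the start lever (rad): 0 leaning towards the robot (station -x), 1.0 thrown fully over to station +x. It stays where it is left, and swings about an axis along the station's y.
- start_lever_tip (a point): tip of the black start lever, 60 mm long, on a grey block on the station's right wing; the lever's pivot is at station x 0, y -165 mm.
- meter: yellow bench multimeter lying on the table, 150 x 75 x 35 mm, origin under its middle; bystander.
- screwdriver: screwdriver lying on the table, about 200 mm long; bystander.
- screw_dish: small steel dish, 80 mm across, 25 mm high; origin under its middle; bystander.

How it is judged:
On the way, in this order (a step that is already met when the one before it is completed fails the run):
1. both loose cells lie flat in their pockets, the wide one in the free wide pocket, the narrow one in the narrow pocket (horizontal distance between wide_cell and seat_b below 0.008 m and z of wide_cell in the frame of seat_b below 0.042 m and angle between each of wide_cell, narrow_cell's own z axis and vertical below 0.1 rad and horizontal distance between narrow_cell and seat_c below 0.008 m and z of narrow_cell in the frame of seat_c below 0.042 m), for 0.2 s.
2. after that the start lever is thrown fully over (value of joint start_lever above 0.9 rad), for 0.2 s.
At the end, for the whole second after the job is handed in: wide and narrow cell each at rest in their own pocket (centre within 8 mm of the pocket's, underside less than 3 mm above its bottom, tilt under 0.1 rad), the fitted cell still seated likewise, and the start lever over past 0.9 of its 1.0 rad (all of step 1 and linear speed of each of wide_cell, narrow_cell below 0.02 m/s and horizontal distance between fitted_cell and seat_a below 0.008 m and z of fitted_cell in the frame of seat_a below 0.042 m and angle between fitted_cell's own z axis and vertical below 0.1 rad and value of joint start_lever above 0.9 rad); the robot touches nothing.
It fails at once if a loose cell lifted more than 10 mm off the deck (z of any of wide_cell, narrow_cell in the frame of station above 0.06 m).
It fails at once if the fitted cell lifted nearly out of its pocket (z of fitted_cell in the frame of seat_a above 0.048 m).
It fails at once if a loose cell squeezed or pushed harder than 18 N by the gripper (contact force between the fingers and wide_cell above 18 N or contact force between the fingers and narrow_cell above 18 N).
It fails at once if meter, screwdriver or screw dish moved more than 20 mm (distance of any of meter, screwdriver, screw_dish from where it was at the start of the episode above 0.02 m).
It also fails if it takes over 64 s, if anything falls off the work surface, if the arm or the gripper's body presses on something with over 40 N, if the wrist force passes 120 N, or if a joint passes its speed limit or range.

## Working session

There is one attempt and no reset: what is moved stays moved. The work goes in short steps, Python scripts to look and compute and a shell command to move; the robot and the scene stay as the last step left them, time stands still between calls to the robot, and variables do not carry over. Pictures are saved under pics/ and viewed, at most 14 in all, crops included, and the job is handed in when it is done.

```bash
mkdir -p pics; ls
cat > h.py <<'E'
import numpy as np,cv2
from workcell import env
def cam(n):
    m=env.camera_model(n);R,_=cv2.Rodrigues(np.array(m["rvec"],float));t=np.array(m["tvec"],float).ravel()
    f=210/np.tan(np.radians(m["fovy"])/2);return R,t,f,m["cx"],m["cy"]
def atz(n,uv,z):
    R,t,f,cx,cy=cam(n);uv=np.atleast_2d(uv).astype(float)
    d=np.c_[(uv[:,0]-cx)/f,(uv[:,1]-cy)/f,np.ones(len(uv))]@R
    c=-R.T@t;return c+d*((z-c[2])/d[:,2])[:,None]
def cloud(n,dep):
    R,t,f,cx,cy=cam(n);v,u=np.mgrid[:420,:560]
    p=np.stack([(u-cx)/f*dep,(v-cy)/f*dep,dep],-1);return (p-t)@R
E
python3 - <<'E'
from h import *
print(env.get_state())
for n in("top","side"):
    im,d=env.read_camera(n);cv2.imwrite(f"pics/{n}0.png",im);np.save(f"{n}0.npy",d);print(n,env.camera_model(n))
    P=cloud(n,d)
    for k in("wide_cell","narrow_cell","fitted_cell","seat_a","seat_c","start_lever","start_lever_tip","station"):
        for o in env.outline_of(n,k)[:4]:
            m=o["mask"]&(d>0);q=P[m];print(k,round(o["conf"],2),np.round(o["xy"]),m.sum(),np.round(np.median(q,0),4) if len(q) else"")
E
```

```text
pics
{'clock': 0.0, 'joint_pos': array([-1.35961181e+00,  3.14003301e-01,  4.49903627e-02,  1.30355850e+00,
        1.26770660e-05,  1.43121735e+00]), 'qvel': array([-0.00191175, -0.0002274 , -0.00037287, -0.00132817,  0.00217695,
       -0.00049865]), 'tau': array([ 2.36393746e-03, -4.80626321e+01,  2.98532599e+01,  1.95713982e-02,
        1.48966856e-04, -4.84803984e-07]), 'tcp_pos': array([ 0.19748828, -0.53953881,  0.24941181]), 'orientation': array([-8.87214358e-04,  9.84659615e-01,  1.74483967e-01, -2.54357160e-05]), 'wrist_force': array([ 1.02883357,  0.04504335, -0.12251639]), 'ft_torque': array([-0.03150447, -0.05150892, -0.03740936]), 'grip_force': 0.0, 'finger_gap': 0.08516661281727755}
top {'fovy': 48.23106560671499, 'cx': 280.5516985250117, 'cy': 206.34881412002434, 'rvec': array([ 2.20454418, -2.14448236,  0.13898678]), 'tvec': array([-0.04675617,  0.59670391,  1.11663436])}
narrow_cell 0.72 [263. 237.] 132 [0.5275 0.0075 0.0648]
fitted_cell 0.57 [268. 185.] 230 [0.6522 0.0018 0.0533]
seat_a 0.83 [300. 183.] 854 [ 0.6528 -0.0676  0.049 ]
seat_a 0.62 [326. 186.] 841 [ 0.
[... 566 characters left out ...]
.] 208 [ 0.4994 -0.1275  0.0649]
narrow_cell 0.48 [295. 238.] 122 [0.5278 0.0139 0.0653]
fitted_cell 0.8 [246. 224.] 195 [0.6516 0.0077 0.0543]
seat_a 0.93 [241. 218.] 427 [0.6711 0.0024 0.051 ]
seat_a 0.83 [260. 207.] 516 [ 0.6579 -0.07    0.0506]
seat_a 0.61 [274. 192.] 486 [ 0.6536 -0.1452  0.0495]
seat_c 0.93 [241. 218.] 427 [0.6711 0.0024 0.051 ]
seat_c 0.83 [260. 207.] 516 [ 0.6579 -0.07    0.0506]
seat_c 0.61 [274. 192.] 486 [ 0.6536 -0.1452  0.0495]
start_lever 0.67 [322. 167.] 120 [ 0.5413 -0.2204  0.1082]
start_lever_tip 0.64 [303. 235.] 9472 [ 0.541  -0.0116  0.0496]
start_lever_tip 0.48 [244. 223.] 216 [0.6525 0.0065 0.0543]
station 0.95 [301. 238.] 9225 [ 0.5402 -0.0077  0.0496]
```

Run:
```python
from h import *
im=cv2.imread("pics/top0.png")
x0,y0,w,h=200,140,200,150
cv2.imwrite("pics/top0c.png",cv2.resize(im[y0:y0+h,x0:x0+w],None,fx=4,fy=4,interpolation=cv2.INTER_CUBIC))
```

```text
(no output)
```

View pics/top0c.png

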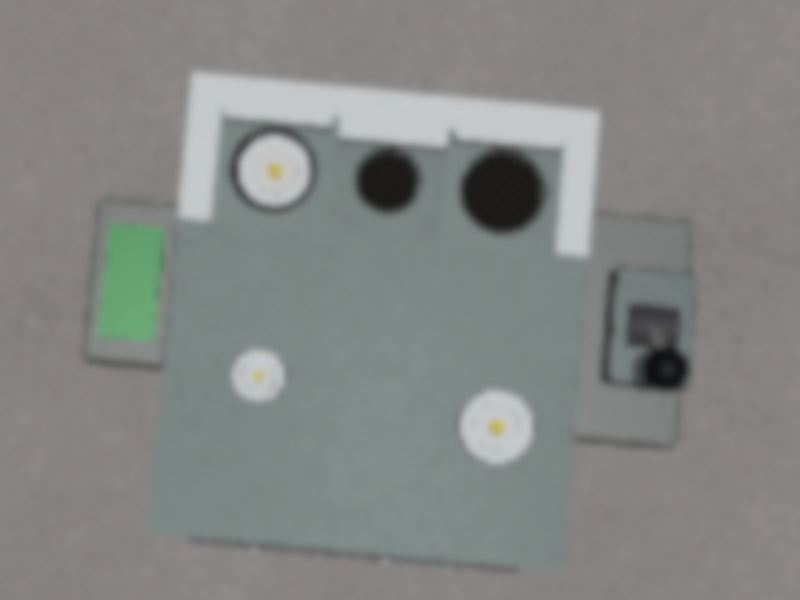

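View pics/top0.png

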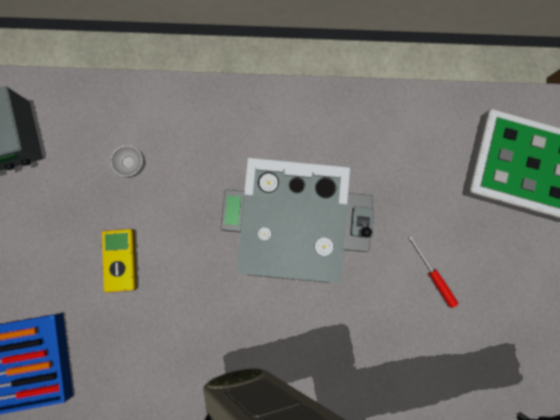

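View pics/side0.png

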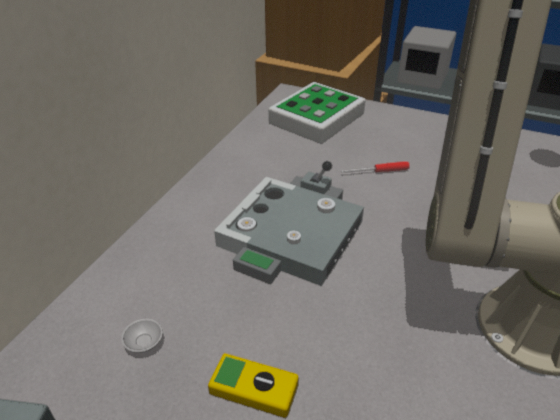

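The top view shows the seat row as fitted cell at (269,183), narrow pocket at (297,185) and free wide pocket at (325,188). The narrow cell is at (264,234), the wide cell at (324,247) and the lever at (366,232). Next I'll take precise measurements from both cameras.

```bash
cat >> h.py <<'E'
def blobs(n,im,cells,pits):
    """refine seeds by threshold + moments; cells: name->(world guess); returns world points"""
    R,t,f,cx,cy=cam(n);g=cv2.cvtColor(im,cv2.COLOR_BGR2GRAY);out={}
    for k,(p,dark) in {**{k:(v,0) for k,v in cells.items()},**{k:(v,1) for k,v in pits.items()}}.items():
        c=R@np.array(p)+t;u,v=cx+f*c[0]/c[2],cy+f*c[1]/c[2]
        G=cv2.resize(g,None,fx=4,fy=4,interpolation=cv2.INTER_CUBIC)
        m=((G<75) if dark else (G>165)).astype(np.uint8)
        nl,lab,st,ce=cv2.connectedComponentsWithStats(m)
        ok=[i for i in range(1,nl) if 300<st[i,4]<9000]
        if not ok: continue
        i=min(ok,key=lambda i:np.hypot(*(ce[i]-4*np.array([u,v]))))
        cs,_=cv2.findContours((lab==i).astype(np.uint8),0,2)
        e=cv2.fitEllipse(max(cs,key=len))
        uv=(np.array(e[0])+.5)/4-.5
        out[k]=(atz(n,uv,p[2])[0],uv,np.array(e[1])/4)
    return out
E
python3 - <<'E'
from h import *
for n in("top","side"):
    im=cv2.imread(f"pics/{n}0.png")
    r=blobs(n,im,{"wide":(.499,-.13,.065),"nar":(.527,.01,.065),"fit":(.653,.003,.054)},{"pn":(.65,-.068,.05),"pw":(.648,-.137,.05),"lev":(.537,-.224,.115)})
    for k,v in r.items(): print(n,k,*[np.round(a,4) for a in v])
    P=cloud(n,np.load(f"{n}0.npy"))
    # deck height and lever cloud
    m=(abs(P[...,0]-.54)<.08)&(abs(P[...,1]+.07)<.08)
    print("deck z",np.round(np.median(P[m][:,2]),4))
    m=(abs(P[...,0]-.54)<.06)&(abs(P[...,1]+.23)<.035)&(P[...,2]>.08)
    q=P[m];print("lever",len(q),np.round(np.percentile(q,[5,50,95],axis=0),4))
from scipy.spatial.transform import Rotation as Ro
o=env.get_state()["orientation"];print(np.round(Ro.from_quat(np.r_[o[1:],o[0]]).as_matrix(),3))
E
```

```text
top wide [ 0.5024 -0.1343  0.065 ] [323.7605 246.2147] [17.5976 17.9773]
top nar [0.5289 0.0075 0.065 ] [264.0827 233.3799] [12.4956 12.6175]
top fit [0.6533 0.0017 0.054 ] [268.1436 182.1852] [16.3221 16.6236]
top pn [ 0.65   -0.0672  0.05  ] [296.4718 184.6149] [15.0827 15.2691]
top pw [ 0.6454 -0.1371  0.05  ] [325.1789 187.3344] [19.9661 20.2506]
top lev [ 0.5447 -0.2206  0.115 ] [364.4555 228.0393] [12.4688 26.4422]
deck z 0.0502
lever 112 [[ 0.5266 -0.2335  0.0865]
 [ 0.5367 -0.2236  0.1184]
 [ 0.5514 -0.2146  0.1235]]
side wide [ 0.5036 -0.1324  0.065 ] [325.7696 202.9214] [10.0176 16.7618]
side nar [0.53   0.0087 0.065 ] [293.4729 234.7987] [ 8.2308 13.0118]
side fit [0.6545 0.0031 0.054 ] [246.2536 222.6469] [10.9584 17.1013]
side pn [ 0.6508 -0.0648  0.05  ] [260.161  208.1246] [ 8.2354 14.3243]
side pw [ 0.6463 -0.1344  0.05  ] [273.5888 193.1882] [10.2677 18.3644]
side lev [ 0.5352 -0.2152  0.115 ] [326.4195 165.9168] [8.4794 9.6475]
deck z 0.0507
lever 103 [[ 0.5275 -0.2279  0.0834]
 [ 0.538  -0.2198  0.1128]
 [ 0.5537 -0.213   0.1221]]
[[ 0.939  0.344  0.   ]
 [ 0.344 -0.939 -0.   ]
 [-0.     0.    -1.   ]]
```

```bash
R='{"travel":[1,-0.8,0],"rot":[0,0,0.35],"fingers":-0.41}'
python3 -m pendant '[{"travel":[1,-0.8,0],"rot":[0,0,0.35],"fingers":-0.41},{"travel":[1,-0.8,0],"rot":[0,0,0.35],"fingers":-0.41},{"travel":[1,-0.8,0],"rot":[0,0,0.35],"fingers":-0.41},{"travel":[1,-0.8,0],"rot":[0,0,0.35],"fingers":-0.41}]' 20
```

```text
clock: 1.3
tcp_pos: [0.279, -0.404, 0.2507]
orientation: [-0.001, 1.0, -0.006, 0.0]
wrist_force: [0.9, -1.2, -1.1]
finger_gap: 0.0281
grip_force: 0.0
```

```bash
python3 -m pendant '[{"travel":[0.65,-1,0.3],"rot":[0,0,0],"fingers":-0.41},{"travel":[0.65,-1,0.3],"rot":[0,0,0],"fingers":-0.41},{"travel":[0.65,-1,0.3],"rot":[0,0,0],"fingers":-0.41},{"travel":[0.65,-1,0.3],"rot":[0,0,0],"fingers":-0.41}]'
```

```text
clock: 1.7
tcp_pos: [0.3584, -0.2854, 0.213]
orientation: [-0.002, 1.0, -0.004, -0.001]
wrist_force: [-0.1, 0.4, 0.3]
finger_gap: 0.0253
grip_force: 0.0
```

```bash
python3 -m pendant '[{"travel":[0.75,-1,0.4],"rot":[0,0,0],"fingers":-0.41},{"travel":[0.75,-1,0.4],"rot":[0,0,0],"fingers":-0.41},{"travel":[0.75,-1,0.4],"rot":[0,0,0],"fingers":-0.41},{"travel":[0.75,-1,0.4],"rot":[0,0,0],"fingers":-0.41},{"travel":[0.75,-1,0.4],"rot":[0,0,0],"fingers":-0.41}]'
```

```text
clock: 2.2
tcp_pos: [0.4495, -0.1709, 0.1659]
orientation: [0.0, 1.0, -0.006, -0.0]
wrist_force: [0.2, -0.4, 0.1]
finger_gap: 0.0254
grip_force: 0.0
```

```bash
python3 -m pendant '[{"travel":[0,-0.27,0.25],"rot":[0,0,0],"fingers":-0.41},{"travel":[0,-0.27,0.55],"rot":[0,0,0],"fingers":-0.41},{"travel":[0,-0.27,0.65],"rot":[0,0,0],"fingers":-0.41},{"travel":[0,-0.27,0.65],"rot":[0,0,0],"fingers":-0.41},{"travel":[0,-0.27,0.65],"rot":[0,0,0],"fingers":-0.41}]'
python3 - <<'E'
from h import *
for n in("top","side"):
    im,d=env.read_camera(n);cv2.imwrite(f"pics/{n}1.png",im)
    if n=="side": cv2.imwrite("pics/side1c.png",cv2.resize(im[140:290,200:400],None,fx=4,fy=4,interpolation=cv2.INTER_CUBIC))
    P=cloud(n,d);m=(abs(P[...,0]-.448)<.02)&(abs(P[...,1]+.134)<.045)&(P[...,2]>.058)&(P[...,2]<.12)
    q=P[m];print(n,len(q));
    if len(q): print(np.round(np.percentile(q,[1,10,50,90,99],axis=0),4))
print(env.get_state()["tcp_pos"])
E
```

```text
clock: 2.7
tcp_pos: [0.4497, -0.1407, 0.0891]
orientation: [0.0, 1.0, -0.009, 0.0]
wrist_force: [0.3, 0.2, 1.3]
finger_gap: 0.0253
grip_force: 0.0
top 0
side 153
[[ 0.4366 -0.1611  0.0705]
 [ 0.439  -0.1558  0.078 ]
 [ 0.4435 -0.1209  0.0927]
 [ 0.4553 -0.1134  0.1158]
 [ 0.4602 -0.0989  0.1198]]
[ 0.45046207 -0.1405555   0.08973654]
```

View pics/side1c.png

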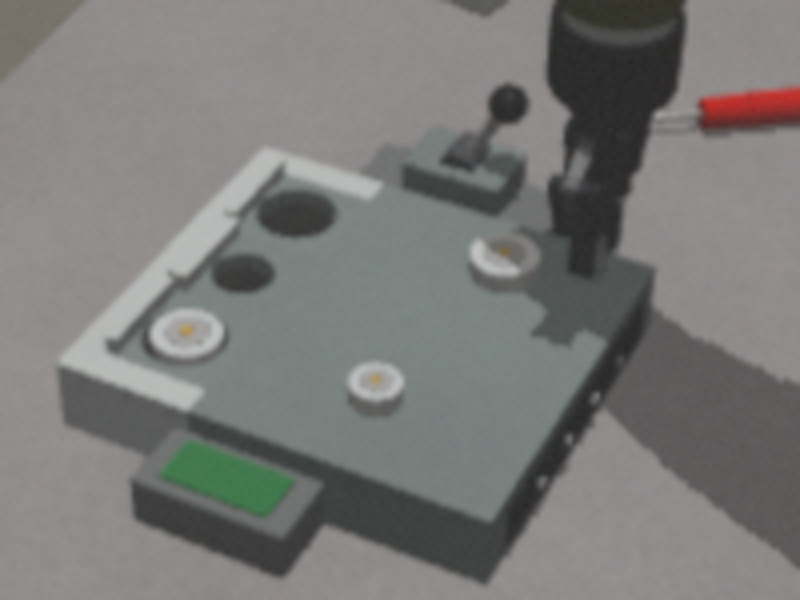

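The side crop shows the fingers at (585,265) just behind the wide cell (505,255), with the tips about 19 mm below the TCP. I'll lower to deck level and start the push.

```bash
python3 -m pendant '[{"travel":[0,-0.06,0.06],"rot":[0,0,0],"fingers":-0.41},{"travel":[0,-0.06,0.12],"rot":[0,0,0],"fingers":-0.41},{"travel":[0.05,-0.06,0.12],"rot":[0,0,0],"fingers":-0.41},{"travel":[0.09,-0.06,0.12],"rot":[0,0,0],"fingers":-0.41},{"travel":[0.12,-0.06,0.12],"rot":[0,0,0],"fingers":-0.41},{"travel":[0.15,-0.06,0.12],"rot":[0,0,0],"fingers":-0.41},{"travel":[0.18,-0.06,0.12],"rot":[0,0,0],"fingers":-0.41},{"travel":[0.21,-0.06,0.12],"rot":[0,0,0],"fingers":-0.41},{"travel":[0.24,-0.06,0.12],"rot":[0,0,0],"fingers":-0.41},{"travel":[0.28,-0.06,0.12],"rot":[0,0,0],"fingers":-0.41}]'
```

```text
clock: 3.8
tcp_pos: [0.4833, -0.1322, 0.0739]
orientation: [-0.0, 1.0, -0.008, -0.0]
wrist_force: [0.0, 0.2, -0.0]
finger_gap: 0.025
grip_force: 0.2
```

```bash
python3 -m pendant '[{"travel":[0.04,0,0],"rot":[0,0,0],"fingers":-0.41},{"travel":[0.08,0,0],"rot":[0,0,0],"fingers":-0.41},{"travel":[0.12,0,0],"rot":[0,0,0],"fingers":-0.41},{"travel":[0.16,0,0],"rot":[0,0,0],"fingers":-0.41},{"travel":[0.20,0,0],"rot":[0,0,0],"fingers":-0.41},{"travel":[0.24,0,0],"rot":[0,0,0],"fingers":-0.41},{"travel":[0.28,0,0],"rot":[0,0,0],"fingers":-0.41},{"travel":[0.32,0,0],"rot":[0,0,0],"fingers":-0.41},{"travel":[0.36,0,0],"rot":[0,0,0],"fingers":-0.41},{"travel":[0.4,0,0],"rot":[0,0,0],"fingers":-0.41}]'
cat > look.py <<'E'
from h import *
import sys
n=sys.argv[1];wx,wy=map(float,sys.argv[2:4])
im,d=env.read_camera("side");cv2.imwrite(f"pics/side{n}.png",im)
R,t,f,cx,cy=cam("side")
cv2.imwrite(f"pics/side{n}c.png",cv2.resize(im[140:290,200:400],None,fx=4,fy=4,interpolation=cv2.INTER_CUBIC))
P=cloud("side",d);m=(abs(P[...,0]-wx)<.035)&(abs(P[...,1]-wy)<.035)&(P[...,2]>.058)&(P[...,2]<.068)
q=P[m];print("cell px",len(q),np.round(q.mean(0),4) if len(q) else "")
print({k:np.round(v[0],4) for k,v in blobs("side",im,{"c":(wx,wy,.065)},{}).items()})
s=env.get_state();print(s["clock"],np.round(s["tcp_pos"],4))
E
python3 look.py 2 .556 -.135
```

```text
clock: 4.8
tcp_pos: [0.5317, -0.133, 0.0739]
orientation: [0.0, 1.0, -0.008, 0.0]
wrist_force: [-1.2, 0.1, -0.6]
finger_gap: 0.0253
grip_force: 0.2
cell px 135 [ 0.5562 -0.1241  0.0643]
{'c': array([0.53  , 0.0086, 0.065 ])}
4.85 [ 0.5325 -0.1332  0.074 ]
```

```bash
python3 -m pendant '[{"travel":[0.04,0,0],"rot":[0,0,0],"fingers":-0.41},{"travel":[0.08,0,0],"rot":[0,0,0],"fingers":-0.41},{"travel":[0.12,0,0],"rot":[0,0,0],"fingers":-0.41},{"travel":[0.16,0,0],"rot":[0,0,0],"fingers":-0.41},{"travel":[0.20,0.01,0],"rot":[0,0,0],"fingers":-0.41},{"travel":[0.24,0.01,0],"rot":[0,0,0],"fingers":-0.41},{"travel":[0.28,0.01,0],"rot":[0,0,0],"fingers":-0.41},{"travel":[0.32,0.01,0],"rot":[0,0,0],"fingers":-0.41},{"travel":[0.36,0.01,0],"rot":[0,0,0],"fingers":-0.41},{"travel":[0.4,0.01,0],"rot":[0,0,0],"fingers":-0.41}]'
python3 look.py 3 .608 -.135
```

```text
clock: 5.85
tcp_pos: [0.5797, -0.1349, 0.0739]
orientation: [0.0, 1.0, -0.008, 0.0]
wrist_force: [-0.1, -0.0, 0.8]
finger_gap: 0.025
grip_force: 0.3
cell px 115 [ 0.6064 -0.1248  0.0644]
{'c': array([0.53  , 0.0086, 0.065 ])}
5.9 [ 0.5805 -0.1351  0.0739]
```

View pics/side3c.png

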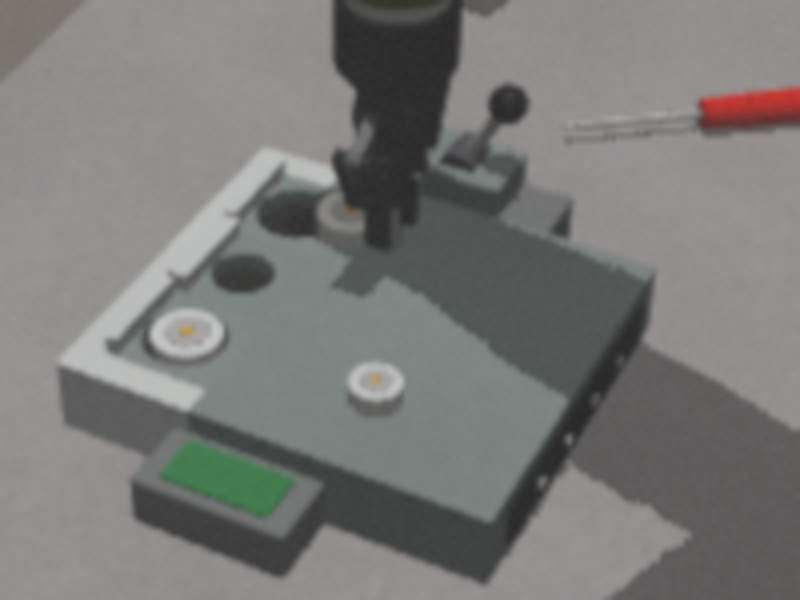

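The cell (345,212) rides in front of the fingers at the edge of the wide pocket (295,213). I'll go slowly over the last stretch.

```bash
python3 -m pendant '[{"travel":[0.04,0,0],"rot":[0,0,0],"fingers":-0.41},{"travel":[0.07,0,0],"rot":[0,0,0],"fingers":-0.41},{"travel":[0.10,0,0],"rot":[0,0,0],"fingers":-0.41},{"travel":[0.13,0.01,0],"rot":[0,0,0],"fingers":-0.41},{"travel":[0.16,0.01,0],"rot":[0,0,0],"fingers":-0.41},{"travel":[0.19,0.01,0],"rot":[0,0,0],"fingers":-0.41},{"travel":[0.22,0.01,0],"rot":[0,0,0],"fingers":-0.41},{"travel":[0.25,0.01,0],"rot":[0,0,0],"fingers":-0.41},{"travel":[0.28,0.01,0],"rot":[0,0,0],"fingers":-0.41},{"travel":[0.31,0.01,0],"rot":[0,0,0],"fingers":-0.41}]'
python3 look.py 4 .646 -.135
```

```text
clock: 6.9
tcp_pos: [0.6167, -0.1367, 0.0738]
orientation: [0.0, 1.0, -0.008, 0.0]
wrist_force: [-0.1, 0.8, 0.0]
finger_gap: 0.0249
grip_force: 0.1
cell px 127 [ 0.6545 -0.1316  0.0616]
{'c': array([0.6481, 0.0144, 0.065 ])}
6.95 [ 0.6174 -0.1368  0.0739]
```

View pics/side4c.png

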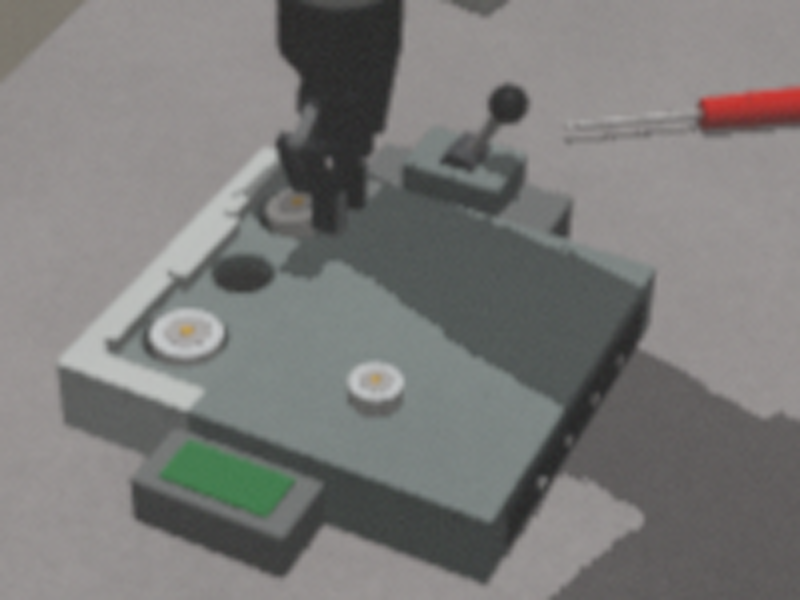

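Run:
```python
from h import *
im,d=env.read_camera("side");P=cloud("side",d)
for v in range(187,201,2):
    print(v,[tuple((P[v,u,[0,2]]*1000).astype(int)) for u in range(264,284,3)],[int(im[v,u].mean()) for u in range(264,284,3)])
print(env.get_state()["tcp_pos"])
```

```text
187 [(np.int64(674), np.int64(59)), (np.int64(672), np.int64(51)), (np.int64(666), np.int64(48)), (np.int64(655), np.int64(56)), (np.int64(621), np.int64(103)), (np.int64(611), np.int64(108)), (np.int64(603), np.int64(110))] [98, 85, 96, 86, 55, 47, 48]
189 [(np.int64(674), np.int64(54)), (np.int64(670), np.int64(47)), (np.int64(659), np.int64(55)), (np.int64(651), np.int64(55)), (np.int64(644), np.int64(56)), (np.int64(620), np.int64(86)), (np.int64(605), np.int64(101))] [86, 95, 130, 113, 107, 48, 45]
191 [(np.int64(673), np.int64(49)), (np.int64(663), np.int64(53)), (np.int64(654), np.int64(57)), (np.int64(648), np.int64(54)), (np.int64(640), np.int64(57)), (np.int64(620), np.int64(79)), (np.int64(611), np.int64(84))] [78, 126, 112, 103, 102, 47, 49]
193 [(np.int64(670), np.int64(47)), (np.int64(660), np.int64(52)), (np.int64(652), np.int64(54)), (np.int64(645), np.int64(54)), (np.int64(638), np.int64(54)), (np.int64(620), np.int64(74)), (np.int64(611), np.int64(77))] [74, 128, 115, 108, 104, 50, 48]
195 [(np.int64(664), np.int64(52)), (np.int64(660), np.int64(45)), (np.int64(647), np.int64(57)), (np.int64(640), np.int64(56)), (np.int64(634), np.int64(55)), (np.int64(620), np.int64(67)), (np.int64(612), np.int64(69))] [107, 101, 131, 125, 118, 49, 47]
197 [(np.int64(661), np.int64(50)), (np.int64(658), np.int64(43)), (np.int64(648), np.int64(48)), (np.int64(639), np.int64(52)), (np.int64(633), np.int64(51)), (np.int64(624), np.int64(55)), (np.int64(611), np.int64(66))] [130, 98, 102, 113, 110, 67, 51]
199 [(np.int64(658), np.int64(50)), (np.int64(650), np.int64(52)), (np.int64(644), np.int64(50)), (np.int64(637), np.int64(49)), (np.int64(630), np.int64(50)), (np.int64(624), np.int64(47)), (np.int64(615), np.int64(51))] [131, 129, 121, 97, 91, 88, 83]
[ 0.61704398 -0.13679544  0.07386366]
```

Top readings of 54–55 mm confirm the wide cell is seated flat. I'll lift and move behind the narrow cell.

```bash
python3 -m pendant '[{"travel":[-0.1,0,-0.2],"rot":[0,0,0],"fingers":-0.41},{"travel":[-0.1,0,-0.5],"rot":[0,0,0],"fingers":-0.6},{"travel":[-1,-1,-0.5],"rot":[0,0,0.51],"fingers":-0.6},{"travel":[-1,-1,-0.5],"rot":[0,0,0.51],"fingers":-0.6},{"travel":[-1,-1,-0.5],"rot":[0,0,0.51],"fingers":-0.6},{"travel":[-1,-1,-0.5],"rot":[0,0,0.51],"fingers":-0.6},{"travel":[-1,-1,-0.5],"rot":[0,0,0.51],"fingers":-0.6},{"travel":[-1,-1,-0.5],"rot":[0,0,0.51],"fingers":-0.6},{"travel":[-1,-1,-0.5],"rot":[0,0,0.51],"fingers":-0.6}]'
```

```text
clock: 7.9
tcp_pos: [0.4419, -0.1285, 0.1342]
orientation: [-0.021, 0.971, -0.239, 0.005]
wrist_force: [-0.4, -0.1, 0.0]
finger_gap: 0.0172
grip_force: 0.0
```

```bash
python3 -m pendant '[{"travel":[-0.23,-0.31,0],"rot":[0,0,0],"fingers":-0.6},{"travel":[-0.23,-0.31,0],"rot":[0,0,0],"fingers":-0.6},{"travel":[-0.23,-0.31,0],"rot":[0,0,0],"fingers":-0.6},{"travel":[-0.23,-0.31,0],"rot":[0,0,0],"fingers":-0.6}]'
python3 - <<'E'
from h import *
for n in("side","top"):
    im,d=env.read_camera(n)
    r=blobs(n,im,{"nar":(.529,.008,.065),"w":(.646,-.136,.054)},{"pn":(.6503,-.066,.05)})
    print(n,{k:(np.round(v[0],4),np.round(v[2])) for k,v in r.items()})
s=env.get_state();print(s["tcp_pos"],s["orientation"])
o=s["orientation"];print(np.degrees(2*np.arctan2(o[2],o[1])))
E
```

```text
clock: 8.3
tcp_pos: [0.4263, -0.1017, 0.1357]
orientation: [-0.029, 0.974, -0.226, 0.007]
wrist_force: [-0.3, -0.2, -0.4]
finger_gap: 0.017
grip_force: 0.0
side {'nar': (array([0.53  , 0.0087, 0.065 ]), array([ 8., 13.])), 'w': (array([ 0.6446, -0.1356,  0.054 ]), array([ 9., 16.])), 'pn': (array([ 0.6507, -0.0646,  0.05  ]), array([ 8., 14.]))}
top {'nar': (array([0.5289, 0.0076, 0.065 ]), array([13., 13.])), 'w': (array([ 0.6437, -0.1372,  0.054 ]), array([16., 17.])), 'pn': (array([ 0.65  , -0.0672,  0.05  ]), array([15., 15.]))}
[ 0.42603789 -0.10180559  0.13554367] [-0.02892414  0.9736883  -0.22595461  0.00624528]
-26.129682446504777
```

```bash
python3 -m pendant '[{"travel":[0,0,0],"rot":[0,0,0],"fingers":-0.6},{"travel":[0,0,0],"rot":[0,0,0],"fingers":-0.6}]'; python3 -c "
from h import *
print(env.get_state())"
```

```text
clock: 8.6
tcp_pos: [0.4254, -0.1017, 0.1354]
orientation: [-0.029, 0.974, -0.226, 0.006]
wrist_force: [0.4, -0.5, 0.3]
finger_gap: 0.0172
grip_force: 0.0
{'clock': 8.6, 'joint_pos': array([-0.457373  ,  0.11812329, -0.49860073,  0.9557579 ,  0.0591875 ,
        3.14064699]), 'qvel': array([ 0.00186029, -0.00107613, -0.00280954,  0.00042731,  0.0005828 ,
       -0.00053525]), 'tau': array([ 2.78385164e-02, -3.36373866e+01,  2.67447370e+01,  6.22097083e-03,
        2.01157560e-01, -1.23533985e-05]), 'tcp_pos': array([ 0.42543648, -0.10168772,  0.13539629]), 'orientation': array([-0.02900725,  0.97363959, -0.22616302,  0.00590109]), 'wrist_force': array([ 0.44567072, -0.50298377,  0.32689051]), 'ft_torque': array([-0.04538542, -0.00197665,  0.01933303]), 'grip_force': 0.0, 'finger_gap': 0.017172931777921497}
```

Joint 6 is at its limit, so I'll use the half-turned grasp (tool x at 148.5°) and push along tool −x.

```bash
python3 -m pendant '[{"travel":[0,0,0],"rot":[0,0,-1],"fingers":-0.6},{"travel":[0,0,0],"rot":[0,0,-1],"fingers":-0.6},{"travel":[0,0,0],"rot":[0,0,-1],"fingers":-0.6},{"travel":[0,0,0],"rot":[0,0,-1],"fingers":-0.6},{"travel":[0,0,0],"rot":[0,0,-1],"fingers":-0.6},{"travel":[0,0,0],"rot":[0,0,-1],"fingers":-0.6},{"travel":[0,0,0],"rot":[0,0,-1],"fingers":-0.6},{"travel":[0,0,0],"rot":[0,0,-1],"fingers":-0.6}]'
```

```text
clock: 9.4
tcp_pos: [0.4253, -0.1016, 0.1355]
orientation: [-0.022, 0.956, 0.291, 0.02]
wrist_force: [-0.2, 0.6, -0.7]
finger_gap: 0.0173
grip_force: 0.0
```

```bash
python3 -m pendant '[{"travel":[0,0,0],"rot":[0,0,-1],"fingers":-0.6},{"travel":[0,0,0],"rot":[0,0,-1],"fingers":-0.6},{"travel":[0,0,0],"rot":[0,0,-1],"fingers":-0.6},{"travel":[0,0,0],"rot":[0,0,-1],"fingers":-0.6},{"travel":[0,0,0],"rot":[0,0,-1],"fingers":-0.6},{"travel":[0,0,0],"rot":[0,0,-1],"fingers":-0.6},{"travel":[0,0,0],"rot":[0,0,-1],"fingers":-0.6},{"travel":[0,0,0],"rot":[0,0,-1],"fingers":-0.6}]'; python3 -c "
from h import *
from scipy.spatial.transform import Rotation as Ro
s=env.get_state();o=s['orientation'];print(s['joint_pos'],np.round(Ro.from_quat(np.r_[o[1:],o[0]]).as_matrix(),3))"
```

```text
clock: 10.2
tcp_pos: [0.4253, -0.1016, 0.1355]
orientation: [-0.009, 0.684, 0.729, 0.028]
wrist_force: [0.4, -0.4, 0.6]
finger_gap: 0.0167
grip_force: 0.0
[-0.45736839  0.11755833 -0.49902256  0.95578616  0.05929326  1.04904232] [[-0.065  0.998  0.025]
 [ 0.997  0.064  0.054]
 [ 0.052  0.028 -0.998]]
```

```bash
cat > go.py <<'E'
from h import *
import sys
from scipy.spatial.transform import Rotation as Ro
# target x y z yaw(deg): print travel and rot in move units
x,y,z,yaw=map(float,sys.argv[1:5]);s=env.get_state();o=s["orientation"]
A=Ro.from_quat(np.r_[o[1:],o[0]]);a=np.radians(yaw);c,n=np.cos(a),np.sin(a)
B=Ro.from_matrix([[c,n,0],[n,-c,0],[0,0,-1]])
print("travel",np.round(A.inv().apply(np.array([x,y,z])-s["tcp_pos"])/.12,3),"rot",np.round(np.degrees((A.inv()*B).as_rotvec())/60,3))
E
python3 go.py .491 .0315 .134 148.5
```

```text
travel [1.069 0.617 0.086] rot [ 0.049 -0.033 -0.913]
```

```bash
python3 -m pendant '[{"travel":[1,0.617,0.086],"rot":[0.049,-0.033,-0.913],"fingers":-0.6},{"travel":[1,0.617,0.086],"rot":[0.049,-0.033,-0.913],"fingers":-0.6},{"travel":[1,0.617,0.086],"rot":[0.049,-0.033,-0.913],"fingers":-0.6},{"travel":[1,0.617,0.086],"rot":[0.049,-0.033,-0.913],"fingers":-0.6},{"travel":[1,0.617,0.086],"rot":[0.049,-0.033,-0.913],"fingers":-0.6},{"travel":[1,0.617,0.086],"rot":[0.049,-0.033,-0.913],"fingers":-0.6},{"travel":[1,0.617,0.086],"rot":[0.049,-0.033,-0.913],"fingers":-0.6},{"travel":[1,0.617,0.086],"rot":[0.049,-0.033,-0.913],"fingers":-0.6},{"travel":[1,0.617,0.086],"rot":[0.049,-0.033,-0.913],"fingers":-0.6}]'; python3 go.py .491 .0315 .073 148.5
```

```text
clock: 11.1
tcp_pos: [0.4912, 0.0236, 0.1335]
orientation: [-0.0, 0.272, 0.962, -0.0]
wrist_force: [1.0, -0.2, 0.3]
finger_gap: 0.017
grip_force: 0.0
travel [0.036 0.056 0.504] rot [-0.    -0.    -0.002]
```

```bash
python3 -m pendant '[{"travel":[0.036,0.056,0.25],"rot":[0,0,0],"fingers":-0.6},{"travel":[0.036,0.056,0.42],"rot":[0,0,0],"fingers":-0.6},{"travel":[0.036,0.056,0.495],"rot":[0,0,0],"fingers":-0.6},{"travel":[0,0.056,0.495],"rot":[0,0,0],"fingers":-0.6},{"travel":[-0.04,0.056,0.495],"rot":[0,0,0],"fingers":-0.6},{"travel":[-0.07,0.056,0.495],"rot":[0,0,0],"fingers":-0.6},{"travel":[-0.10,0.056,0.495],"rot":[0,0,0],"fingers":-0.6},{"travel":[-0.13,0.056,0.495],"rot":[0,0,0],"fingers":-0.6},{"travel":[-0.16,0.056,0.495],"rot":[0,0,0],"fingers":-0.6},{"travel":[-0.19,0.056,0.495],"rot":[0,0,0],"fingers":-0.6}]'; python3 look.py 5 .535 .005;python3 go.py .6293 -.0531 .0738 148.5
```

```text
clock: 12.1
tcp_pos: [0.5143, 0.0173, 0.0743]
orientation: [-0.0, 0.27, 0.963, -0.0]
wrist_force: [-0.2, 1.6, 0.5]
finger_gap: 0.0174
grip_force: 0.4
cell px 52 [0.5173 0.0204 0.0636]
{'c': array([ 0.6387, -0.1221,  0.065 ])}
12.15 [0.5149 0.017  0.0743]
travel [-1.118 -0.003  0.005] rot [-0.     0.001  0.002]
```

View pics/side5c.png

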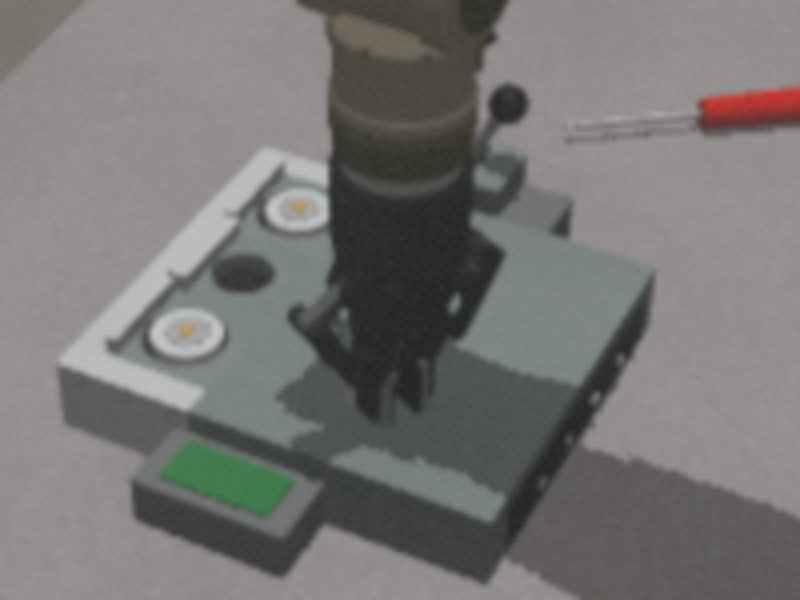

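The narrow cell is hidden behind the fingers at (395,400), and the wide cell sits flat at (297,209). I'll continue the push.

```bash
python3 -m pendant '[{"travel":[-0.04,0,0],"rot":[0,0,0],"fingers":-0.6},{"travel":[-0.08,0,0],"rot":[0,0,0],"fingers":-0.6},{"travel":[-0.12,0,0],"rot":[0,0,0],"fingers":-0.6},{"travel":[-0.16,0,0],"rot":[0,0,0],"fingers":-0.6},{"travel":[-0.20,0,0],"rot":[0,0,0],"fingers":-0.6},{"travel":[-0.24,0,0],"rot":[0,0,0],"fingers":-0.6},{"travel":[-0.28,0,0],"rot":[0,0,0],"fingers":-0.6},{"travel":[-0.32,0,0],"rot":[0,0,0],"fingers":-0.6},{"travel":[-0.36,0,0],"rot":[0,0,0],"fingers":-0.6},{"travel":[-0.4,0,0],"rot":[0,0,0],"fingers":-0.6}]'
```

```text
clock: 13.15
tcp_pos: [0.5554, -0.0078, 0.0741]
orientation: [-0.0, 0.27, 0.963, -0.0]
wrist_force: [0.2, 0.0, 0.3]
finger_gap: 0.0172
grip_force: 0.3
```

```bash
python3 -m pendant '[{"travel":[-0.04,0,0],"rot":[0,0,0],"fingers":-0.6},{"travel":[-0.08,0,0],"rot":[0,0,0],"fingers":-0.6},{"travel":[-0.12,0,0],"rot":[0,0,0],"fingers":-0.6},{"travel":[-0.16,0,0],"rot":[0,0,0],"fingers":-0.6},{"travel":[-0.20,0,0],"rot":[0,0,0],"fingers":-0.6},{"travel":[-0.24,0,0],"rot":[0,0,0],"fingers":-0.6},{"travel":[-0.28,0,0],"rot":[0,0,0],"fingers":-0.6},{"travel":[-0.32,0,0],"rot":[0,0,0],"fingers":-0.6},{"travel":[-0.36,0,0],"rot":[0,0,0],"fingers":-0.6},{"travel":[-0.4,0,0],"rot":[0,0,0],"fingers":-0.6}]'
python3 look.py 6 .625 -.05;python3 go.py .6293 -.0531 .0738 148.5
```

```text
clock: 14.15
tcp_pos: [0.5964, -0.0327, 0.0741]
orientation: [-0.0, 0.27, 0.963, -0.0]
wrist_force: [-0.3, -0.1, 0.1]
finger_gap: 0.0172
grip_force: 0.3
cell px 38 [ 0.6036 -0.0325  0.0633]
{'c': array([ 0.6897, -0.1071,  0.065 ])}
14.2 [ 0.5972 -0.0332  0.0742]
travel [-0.314 -0.002  0.004] rot [-0.     0.001  0.002]
```

View pics/side6c.png

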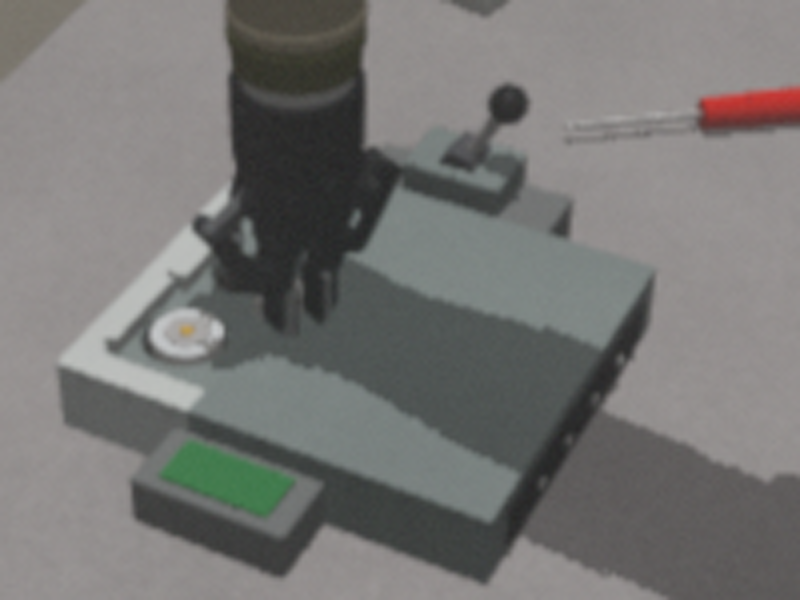

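The cell is being carried along in front of the fingers (290,310), and the fitted cell is untouched at (187,332). Now the final stretch, slowly, then a lift to check.

```bash
python3 -m pendant '[{"travel":[-0.03,0,0],"rot":[0,0,0],"fingers":-0.6},{"travel":[-0.06,0,0],"rot":[0,0,0],"fingers":-0.6},{"travel":[-0.09,0,0],"rot":[0,0,0],"fingers":-0.6},{"travel":[-0.12,0,0],"rot":[0,0,0],"fingers":-0.6},{"travel":[-0.15,0,0],"rot":[0,0,0],"fingers":-0.6},{"travel":[-0.18,0,0],"rot":[0,0,0],"fingers":-0.6},{"travel":[-0.21,0,0],"rot":[0,0,0],"fingers":-0.6},{"travel":[-0.24,0,0],"rot":[0,0,0],"fingers":-0.6},{"travel":[-0.27,0,0],"rot":[0,0,0],"fingers":-0.6},{"travel":[-0.3,0,0],"rot":[0,0,0],"fingers":-0.6}]'
```

```text
clock: 15.2
tcp_pos: [0.6271, -0.0514, 0.0741]
orientation: [-0.0, 0.27, 0.963, -0.0]
wrist_force: [0.1, 0.1, 0.8]
finger_gap: 0.0172
grip_force: 0.2
```

```bash
python3 -m pendant '[{"travel":[0,0,0],"rot":[0,0,0],"fingers":-0.6},{"travel":[0.1,0,-0.1],"rot":[0,0,0],"fingers":-0.6},{"travel":[0.5,0,-0.5],"rot":[0,0,0],"fingers":-1},{"travel":[0.9,0,-0.9],"rot":[0,0,0],"fingers":-1},{"travel":[0.9,0.5,-1],"rot":[0,0,0],"fingers":-1},{"travel":[0.9,0.8,-1],"rot":[0,0,0],"fingers":-1},{"travel":[0.9,0.8,-1],"rot":[0,0,0],"fingers":-1},{"travel":[0.9,0.8,-1],"rot":[0,0,0],"fingers":-1}]'
python3 - <<'E'
from h import *
for n in("side","top"):
    im,d=env.read_camera(n);P=cloud(n,d);cv2.imwrite(f"pics/{n}7c.png",cv2.resize(im[140:290,200:400],None,fx=4,fy=4,interpolation=cv2.INTER_CUBIC))
    r=blobs(n,im,{"nar":(.65,-.066,.054),"w":(.646,-.136,.054),"f":(.654,.0024,.054)},{})
    for k,v in r.items():
        u=np.round(v[1]).astype(int);q=P[u[1]-2:u[1]+3,u[0]-3:u[0]+4].reshape(-1,3)
        print(n,k,np.round(v[0],4),np.round(v[2]),"z",np.round(np.median(q[:,2]),4))
print(env.get_state()["tcp_pos"])
E
```

```text
clock: 16.0
tcp_pos: [0.5844, 0.0887, 0.1953]
orientation: [0.001, 0.269, 0.963, 0.0]
wrist_force: [0.0, 0.3, -0.4]
finger_gap: -0.0
grip_force: 0.0
side nar [0.6563 0.002  0.054 ] [10. 16.] z 0.0551
side w [ 0.6435 -0.1353  0.054 ] [ 9. 14.] z 0.0557
side f [0.6563 0.002  0.054 ] [10. 16.] z 0.0551
top nar [ 0.6483 -0.0655  0.054 ] [ 9. 11.] z 0.0605
top w [ 0.6436 -0.1372  0.054 ] [16. 17.] z 0.0542
top f [ 0.6554 -0.0008  0.054 ] [14. 17.] z 0.0542
[0.58349801 0.0866796  0.193774  ]
```

View pics/side7c.png

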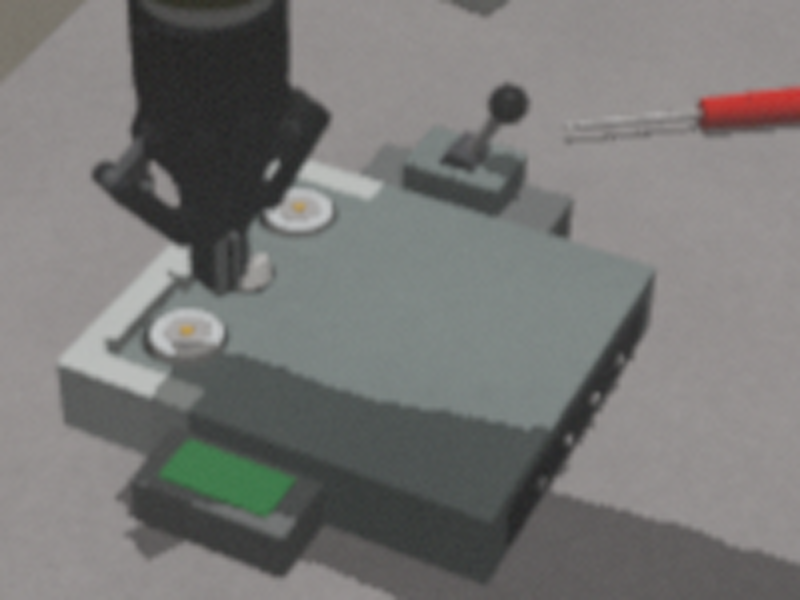

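The narrow cell (255,270) is partly hidden by the fingers. I'll move clear towards the lever and recheck.

```bash
python3 go.py .545 -.015 .195 176.6
```

```text
travel [-0.167 -0.891 -0.009] rot [-0.001 -0.001 -0.465]
```

```bash
python3 -m pendant '[{"travel":[-0.167,-0.891,0],"rot":[0,0,-0.465],"fingers":-1},{"travel":[-0.167,-0.891,0],"rot":[0,0,-0.465],"fingers":-1},{"travel":[-0.167,-0.891,0],"rot":[0,0,-0.465],"fingers":-1},{"travel":[-0.167,-0.891,0],"rot":[0,0,-0.465],"fingers":-1}]'
```

```text
clock: 16.5
tcp_pos: [0.5438, -0.0185, 0.1933]
orientation: [-0.001, 0.031, 1.0, -0.0]
wrist_force: [0.4, 0.5, -0.4]
finger_gap: 0.0002
grip_force: 0.0
```

```bash
python3 -m pendant '[{"travel":[0.3,-0.89,0],"rot":[0,0,0],"fingers":-1},{"travel":[0.3,-0.89,0],"rot":[0,0,0],"fingers":-1},{"travel":[0.3,-0.89,0],"rot":[0,0,0],"fingers":-1},{"travel":[0.3,-0.89,0],"rot":[0,0,0],"fingers":-1}]'
python3 - <<'E'
from h import *
for n in("side","top"):
    im,d=env.read_camera(n);P=cloud(n,d);cv2.imwrite(f"pics/{n}8c.png",cv2.resize(im[140:290,200:400],None,fx=4,fy=4,interpolation=cv2.INTER_CUBIC))
    r=blobs(n,im,{"nar":(.65,-.066,.054),"w":(.646,-.136,.054),"f":(.654,.0024,.054)},{})
    for k,v in r.items():
        u=np.round(v[1]).astype(int);q=P[u[1]-2:u[1]+3,u[0]-3:u[0]+4].reshape(-1,3)
        print(n,k,np.round(v[0],4),np.round(v[2]),"z",np.round(np.median(q[:,2]),4))
    R,t,f,cx,cy=cam(n);c=R@np.array([.6503,-.066,.054])+t;u=int(cx+f*c[0]/c[2]);w=int(cy+f*c[1]/c[2])
    for b in range(w-6,w+7,2): print([int(1000*P[b,a,2]) for a in range(u-8,u+9,2)])
E
python3 go.py .46 -.224 .195 176.6
```

```text
clock: 16.9
tcp_pos: [0.5019, -0.1217, 0.1936]
orientation: [-0.001, 0.033, 0.999, 0.0]
wrist_force: [0.7, -0.7, 0.3]
finger_gap: -0.0001
grip_force: 0.0
side nar [ 0.6446 -0.1356  0.054 ] [ 9. 16.] z 0.055
side w [ 0.6446 -0.1356  0.054 ] [ 9. 16.] z 0.055
side f [0.6544 0.0031 0.054 ] [11. 17.] z 0.0559
[61, 64, 56, 48, 52, 50, 51, 50, 50]
[63, 56, 50, 52, 46, 48, 48, 48, 48]
[56, 50, 47, 43, 58, 62, 64, 63, 48]
[50, 47, 58, 63, 65, 68, 64, 65, 49]
[49, 41, 59, 63, 65, 63, 60, 61, 50]
[49, 41, 52, 54, 54, 58, 57, 52, 47]
[45, 49, 51, 50, 51, 40, 49, 52, 50]
top nar [ 0.6485 -0.0657  0.054 ] [ 9. 10.] z 0.0603
top w [ 0.6436 -0.1372  0.054 ] [16. 16.] z 0.0547
top f [0.6533 0.0016 0.054 ] [16. 17.] z 0.0537
[51, 53, 50, 37, 39, 42, 42, 50, 48]
[48, 44, 57, 52, 53, 48, 38, 35, 47]
[49, 39, 60, 55, 57, 52, 50, 43, 46]
[50, 64, 61, 60, 58, 54, 55, 38, 37]
[50, 61, 67, 64, 64, 61, 59, 57, 41]
[52, 59, 64, 68, 63, 61, 59, 42, 38]
[50, 55, 63, 61, 61, 64, 61, 39, 50]
travel [ 0.304 -0.891 -0.01 ] rot [ 0.001 -0.001 -0.003]
```

View pics/top8c.png

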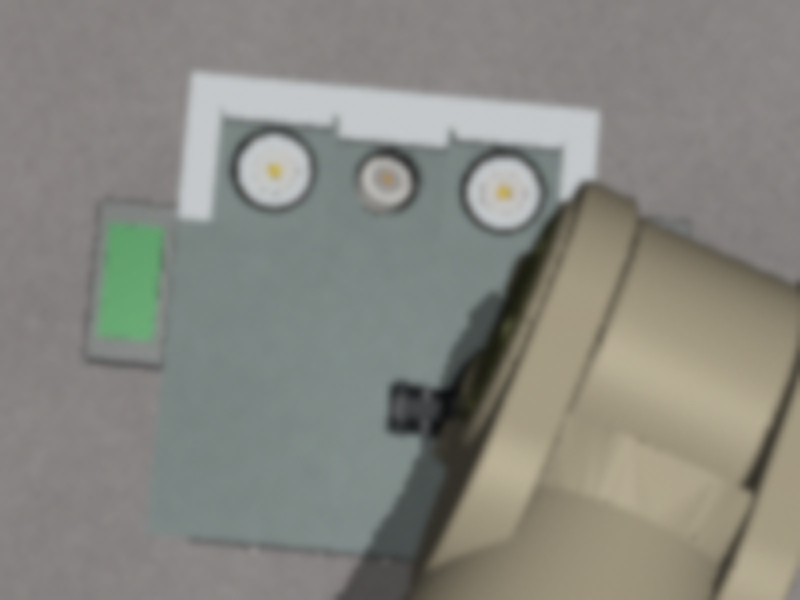

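The narrow cell (387,180) is still tilted: the trailing edge on the robot/left side is at about 65 mm, hanging on the lip, because the push stopped about 2.5 mm short. I'll go back and push that edge on a few mm.

```bash
python3 go.py .604 -.0376 .13 148.5
```

```text
travel [-0.797  0.734  0.531] rot [ 0.    -0.001  0.466]
```

```bash
python3 -m pendant '[{"travel":[-0.797,0.734,0.1],"rot":[0,0,0.466],"fingers":-0.6},{"travel":[-0.797,0.734,0.1],"rot":[0,0,0.466],"fingers":-0.6},{"travel":[-0.797,0.734,0.53],"rot":[0,0,0.466],"fingers":-0.6},{"travel":[-0.797,0.734,0.53],"rot":[0,0,0.466],"fingers":-0.6},{"travel":[-0.797,0.734,0.53],"rot":[0,0,0.466],"fingers":-0.6},{"travel":[-0.797,0.734,0.53],"rot":[0,0,0.466],"fingers":-0.6}]';python3 go.py .604 -.0376 .0738 148.5;python3 go.py .631 -.0541 .0738 148.5
```

```text
clock: 17.6
tcp_pos: [0.6042, -0.0359, 0.1304]
orientation: [-0.001, 0.269, 0.963, -0.0]
wrist_force: [0.6, -0.2, -0.4]
finger_gap: 0.017
grip_force: 0.0
travel [-0.007 -0.012  0.471] rot [-0.001 -0.001  0.005]
travel [-0.27  -0.013  0.471] rot [-0.001 -0.001  0.005]
```

```bash
python3 -m pendant '[{"travel":[0,-0.012,0.3],"rot":[0,0,0],"fingers":-0.6},{"travel":[0,-0.012,0.47],"rot":[0,0,0],"fingers":-0.6},{"travel":[-0.04,-0.012,0.475],"rot":[0,0,0],"fingers":-0.6},{"travel":[-0.09,-0.012,0.475],"rot":[0,0,0],"fingers":-0.6},{"travel":[-0.13,-0.012,0.475],"rot":[0,0,0],"fingers":-0.6},{"travel":[-0.17,-0.012,0.475],"rot":[0,0,0],"fingers":-0.6},{"travel":[-0.2,-0.012,0.475],"rot":[0,0,0],"fingers":-0.6},{"travel":[-0.23,-0.012,0.475],"rot":[0,0,0],"fingers":-0.6},{"travel":[-0.255,-0.012,0.475],"rot":[0,0,0],"fingers":-0.6},{"travel":[-0.275,-0.012,0.475],"rot":[0,0,0],"fingers":-0.6}]'
```

```text
clock: 18.6
tcp_pos: [0.6319, -0.0556, 0.0735]
orientation: [-0.0, 0.271, 0.963, -0.0]
wrist_force: [-0.6, 0.0, -0.1]
finger_gap: 0.0174
grip_force: 0.1
```

```bash
cat > chk.py <<'E'
from h import *
for n in("side","top"):
    im,d=env.read_camera(n);P=cloud(n,d);cv2.imwrite(f"pics/{n}9c.png",cv2.resize(im[140:290,200:400],None,fx=4,fy=4,interpolation=cv2.INTER_CUBIC))
    R,t,f,cx,cy=cam(n);c=R@np.array([.6503,-.066,.054])+t;u=int(cx+f*c[0]/c[2]);w=int(cy+f*c[1]/c[2])
    r=blobs(n,im,{"nar":(.65,-.066,.054)},{});print(n,{k:(np.round(v[0],4),np.round(v[2])) for k,v in r.items()})
    for b in range(w-6,w+7,2): print([int(1000*P[b,a,2]) for a in range(u-8,u+9,2)])
s=env.get_state();print(s["clock"],s["tcp_pos"],s["wrist_force"])
E
python3 -m pendant '[{"travel":[0,0,0],"rot":[0,0,0],"fingers":-0.6},{"travel":[0,0,0],"rot":[0,0,0],"fingers":-0.6}]'; python3 chk.py
```

```text
clock: 18.8
tcp_pos: [0.6317, -0.0554, 0.0733]
orientation: [-0.0, 0.271, 0.963, -0.0]
wrist_force: [0.0, 0.3, -0.1]
finger_gap: 0.017
grip_force: 0.1
side {'nar': (array([ 0.6993, -0.0704,  0.054 ]), array([ 3., 11.]))}
[115, 113, 108, 104, 106, 105, 101, 79, 81]
[61, 106, 104, 98, 96, 100, 92, 70, 76]
[56, 49, 54, 86, 90, 86, 88, 63, 71]
[49, 57, 57, 82, 83, 81, 78, 57, 64]
[50, 39, 56, 75, 75, 74, 76, 54, 59]
[47, 38, 50, 65, 70, 69, 72, 47, 51]
[52, 49, 51, 48, 65, 63, 64, 51, 51]
top {'nar': (array([ 0.6967, -0.0114,  0.054 ]), array([10., 11.]))}
[567, 568, 567, 569, 568, 567, 568, 566, 566]
[572, 570, 570, 571, 569, 570, 570, 568, 569]
[572, 573, 572, 571, 572, 572, 569, 570, 568]
[576, 573, 572, 573, 573, 571, 574, 572, 570]
[574, 575, 574, 576, 575, 574, 574, 575, 573]
[577, 578, 577, 577, 576, 578, 574, 575, 574]
[578, 578, 578, 579, 577, 579, 576, 577, 576]
18.9 [ 0.63160998 -0.05539304  0.07337471] [-0.03823454  0.29355966  0.10916198]
```

Now I'll lift back, move towards the lever and check.

```bash
python3 -m pendant '[{"travel":[0.05,0,-0.1],"rot":[0,0,0],"fingers":-0.6},{"travel":[0.3,0,-0.5],"rot":[0,0,0],"fingers":-1},{"travel":[0.7,0,-0.9],"rot":[0,0,0],"fingers":-1},{"travel":[1,-0.2,-1],"rot":[0,0,-0.4],"fingers":-1},{"travel":[1,-0.6,-1],"rot":[0,0,-0.465],"fingers":-1},{"travel":[1,-0.6,-1],"rot":[0,0,-0.465],"fingers":-1},{"travel":[1,-0.6,-1],"rot":[0,0,-0.465],"fingers":-1},{"travel":[1,-0.6,-1],"rot":[0,0,-0.465],"fingers":-1}]';python3 go.py .46 -.224 .195 176.6; python3 chk.py
```

```text
clock: 19.7
tcp_pos: [0.4916, -0.0545, 0.1949]
orientation: [0.001, 0.031, 1.0, -0.0]
wrist_force: [-0.6, 0.3, 0.3]
finger_gap: -0.0002
grip_force: 0.0
travel [ 0.175 -1.426 -0.   ] rot [-0.001  0.002 -0.002]
side {'nar': (array([ 0.6482, -0.0643,  0.054 ]), array([ 6., 11.]))}
[63, 60, 53, 48, 49, 51, 51, 50, 51]
[62, 55, 55, 51, 50, 48, 50, 50, 50]
[56, 51, 52, 55, 53, 55, 56, 48, 52]
[52, 44, 54, 56, 57, 54, 53, 51, 51]
[53, 36, 55, 56, 56, 56, 57, 51, 40]
[50, 41, 52, 55, 54, 56, 55, 52, 52]
[53, 50, 48, 49, 53, 48, 48, 51, 51]
top {'nar': (array([ 0.6475, -0.066 ,  0.054 ]), array([11., 11.]))}
[50, 55, 46, 34, 34, 34, 41, 47, 48]
[46, 42, 38, 52, 53, 54, 39, 38, 48]
[47, 40, 54, 54, 55, 53, 54, 39, 40]
[47, 55, 52, 56, 58, 55, 55, 49, 39]
[46, 51, 55, 51, 51, 49, 52, 52, 39]
[49, 52, 53, 53, 53, 52, 56, 48, 41]
[44, 47, 47, 49, 54, 48, 56, 39, 51]
19.8 [ 0.49195323 -0.05426366  0.19427748] [ 0.08202295  0.10667736 -0.2067717 ]
```

The narrow cell is flat at about 54 mm. Now the lever.

```bash
python3 -m pendant '[{"travel":[0.09,-0.71,0],"rot":[0,0,0],"fingers":-1},{"travel":[0.09,-0.71,0],"rot":[0,0,0],"fingers":-1},{"travel":[0.12,-1,0],"rot":[0,0,0],"fingers":-1},{"travel":[0.12,-1,0],"rot":[0,0,0],"fingers":-1}]'
```

```text
clock: 20.2
tcp_pos: [0.4703, -0.1765, 0.1935]
orientation: [0.0, 0.033, 0.999, -0.001]
wrist_force: [-0.7, 0.6, -0.9]
finger_gap: -0.0001
grip_force: 0.0
```

```bash
python3 go.py .487 -.223 .112 176.6
```

```text
travel [-0.165 -0.376  0.68 ] rot [-0.001  0.    -0.007]
```

```bash
python3 -m pendant '[{"travel":[0,-0.376,0],"rot":[0,0,0],"fingers":-1},{"travel":[-0.1,-0.376,0.3],"rot":[0,0,0],"fingers":-1},{"travel":[-0.16,-0.376,0.68],"rot":[0,0,0],"fingers":-1},{"travel":[-0.16,-0.376,0.68],"rot":[0,0,0],"fingers":-1},{"travel":[-0.2,-0.376,0.68],"rot":[0,0,0],"fingers":-1},{"travel":[-0.25,-0.376,0.68],"rot":[0,0,0],"fingers":-1},{"travel":[-0.3,-0.376,0.68],"rot":[0,0,0],"fingers":-1},{"travel":[-0.35,-0.376,0.68],"rot":[0,0,0],"fingers":-1},{"travel":[-0.4,-0.376,0.68],"rot":[0,0,0],"fingers":-1},{"travel":[-0.45,-0.376,0.68],"rot":[0,0,0],"fingers":-1}]'
```

```text
clock: 21.2
tcp_pos: [0.5215, -0.2217, 0.1126]
orientation: [-0.0, 0.031, 1.0, -0.0]
wrist_force: [-2.7, -0.3, 2.0]
finger_gap: -0.0001
grip_force: 1.3
```

```bash
python3 -m pendant '[{"travel":[-0.05,0,0],"rot":[0,0,0],"fingers":-1},{"travel":[-0.1,0,0],"rot":[0,0,0],"fingers":-1},{"travel":[-0.15,0,0],"rot":[0,0,0],"fingers":-1},{"travel":[-0.2,0,0],"rot":[0,0,0],"fingers":-1},{"travel":[-0.25,0,0],"rot":[0,0,0],"fingers":-1},{"travel":[-0.28,0,0],"rot":[0,0,0],"fingers":-1}]'; python3 look.py 10 .58 -.22
```

```text
clock: 21.8
tcp_pos: [0.5556, -0.2238, 0.1119]
orientation: [0.0, 0.031, 1.0, -0.0]
wrist_force: [-1.2, -0.3, 0.6]
finger_gap: -0.0002
grip_force: 0.5
cell px 184 [ 0.5723 -0.2211  0.0613]
{'c': array([ 0.6384, -0.1223,  0.065 ])}
21.85 [ 0.556  -0.2239  0.1119]
```

View pics/side10c.png

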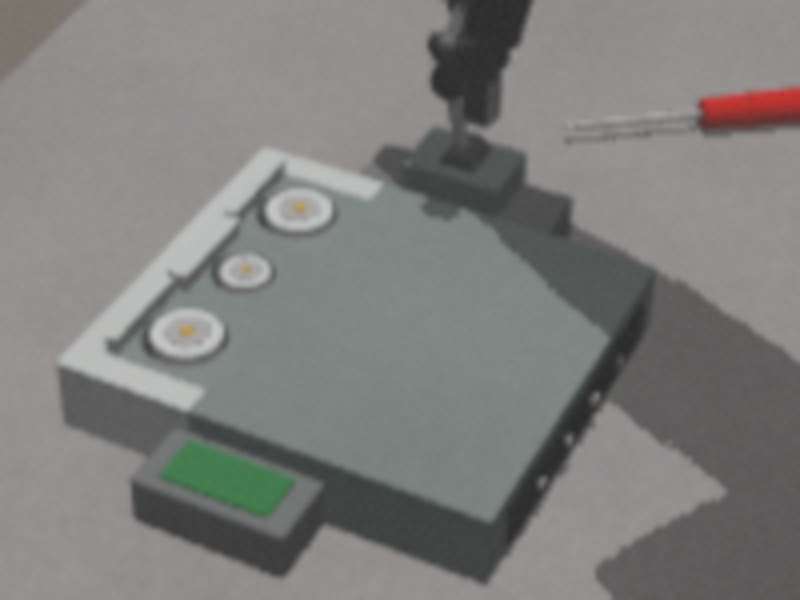

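All three cells lie flat at (297,209), (244,271) and (187,332). The lever knob (443,78) is just past upright, so I'll push on in small steps.

```bash
python3 -m pendant '[{"travel":[-0.04,0,0],"rot":[0,0,0],"fingers":-1},{"travel":[-0.08,0,0],"rot":[0,0,0],"fingers":-1},{"travel":[-0.11,0,0],"rot":[0,0,0],"fingers":-1},{"travel":[-0.13,0,0],"rot":[0,0,0],"fingers":-1}]'
```

```text
clock: 22.25
tcp_pos: [0.5706, -0.2245, 0.1117]
orientation: [-0.0, 0.031, 1.0, 0.0]
wrist_force: [-1.8, -0.2, -0.7]
finger_gap: 0.0001
grip_force: 0.6
```

```bash
python3 -m pendant '[{"travel":[-0.02,0,0],"rot":[0,0,0],"fingers":-1},{"travel":[-0.03,0,0],"rot":[0,0,0],"fingers":-1},{"travel":[-0.03,0,0],"rot":[0,0,0],"fingers":-1}]'
```

```text
clock: 22.55
tcp_pos: [0.5713, -0.2245, 0.1116]
orientation: [-0.003, 0.031, 1.0, 0.0]
wrist_force: [-9.2, 1.4, 3.9]
finger_gap: -0.0001
grip_force: 4.5
```

```bash
python3 -m pendant '[{"travel":[-0.02,0,0],"rot":[0,0,0],"fingers":-1},{"travel":[-0.02,0,0],"rot":[0,0,0],"fingers":-1},{"travel":[-0.02,0,0],"rot":[0,0,0],"fingers":-1}]'
```

```text
clock: 22.85
tcp_pos: [0.5716, -0.2245, 0.1115]
orientation: [-0.005, 0.031, 0.999, 0.0]
wrist_force: [-15.6, 0.3, 6.9]
finger_gap: 0.0002
grip_force: 7.7
```

```bash
python3 -m pendant '[{"travel":[0.1,0,0],"rot":[0,0,0],"fingers":-1},{"travel":[0.4,0,0],"rot":[0,0,0],"fingers":-1},{"travel":[0.8,0,0],"rot":[0,0,0],"fingers":-1},{"travel":[0.9,0,-0.4],"rot":[0,0,0],"fingers":-1},{"travel":[0.9,0,-0.8],"rot":[0,0,0],"fingers":-1},{"travel":[0.9,0,-0.8],"rot":[0,0,0],"fingers":-1}]'
python3 - <<'E'
from h import *
for n in("side","top"):
    im,d=env.read_camera(n);cv2.imwrite(f"pics/{n}11c.png",cv2.resize(im[140:290,200:400],None,fx=4,fy=4,interpolation=cv2.INTER_CUBIC));P=cloud(n,d)
    m=(abs(P[...,0]-.58)<.07)&(abs(P[...,1]+.224)<.035)&(P[...,2]>.1)&(P[...,2]<.14);q=P[m]
    print(n,len(q),np.round(np.percentile(q,[5,50,95],axis=0),4) if len(q) else"")
    r=blobs(n,im,{"nar":(.65,-.066,.054),"w":(.646,-.136,.054),"f":(.654,.0024,.054)},{})
    for k,v in r.items():
        u=np.round(v[1]).astype(int);z=P[u[1]-2:u[1]+3,u[0]-3:u[0]+4,2];print(n,k,np.round(v[0],4),np.round(np.median(z),4))
E
```

```text
clock: 23.45
tcp_pos: [0.4713, -0.2203, 0.2148]
orientation: [0.005, 0.031, 1.0, -0.003]
wrist_force: [0.8, -0.0, -0.2]
finger_gap: -0.0
grip_force: 0.0
side 78 [[ 0.583  -0.2317  0.105 ]
 [ 0.5912 -0.2212  0.1161]
 [ 0.6021 -0.2152  0.1234]]
side nar [ 0.6483 -0.0642  0.054 ] 0.0552
side w [ 0.6445 -0.1356  0.054 ] 0.0555
side f [0.6545 0.0032 0.054 ] 0.0552
top 98 [[ 0.5821 -0.238   0.1112]
 [ 0.5922 -0.2275  0.1182]
 [ 0.6019 -0.2177  0.1232]]
top nar [ 0.6474 -0.066   0.054 ] 0.0542
top w [ 0.6437 -0.1372  0.054 ] 0.0539
top f [0.6533 0.0016 0.054 ] 0.0538
```

View pics/side11c.png

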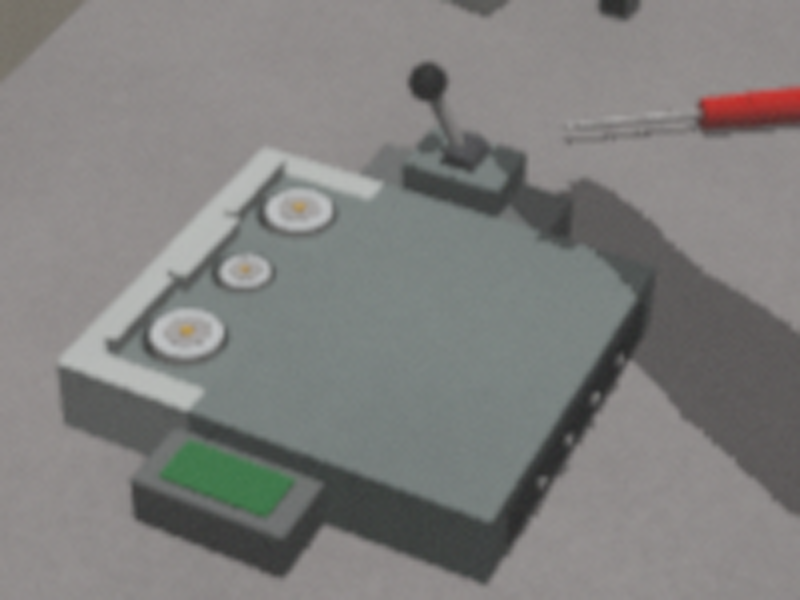

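The lever (428,80) is thrown over against its stop, all three cells are flat, and the arm is clear.

```bash
python3 -c "
from workcell import env
print(env.hand_in())"
```

```text
the job is handed in; nothing more can be done
None
```

The job is handed in: in the last pictures the wide and narrow cells lay flat in their own pockets, the fitted cell was unmoved, the start lever was over against its stop, and the arm was clear; hand-in gave no verdict.

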